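# Shut the row of specimen vials with one stroke of the fingertips

### The job

The five specimen vials in the rack stand open: run your closed fingertips lightly along the tops of the row, going the way the lids fold, so that each lid is turned over and shut flush on its vial, one after another from the first vial to the last. Only stroke the lids: do not grip, lift or press hard on anything, leave the rack where it stands, and leave the other things on the table alone.

Things in the scene. Friction and masses are not known exactly. Their poses are not given: they have to be found in the camera images.
- rack: aluminium vial rack on a heavy steel foot, 210 x 64 mm, loose, about 1.3 kg, turned any way on a 2 mm bench mat; five vials fixed in it at 36 mm spacing, with hinged white lids standing open. Origin: centre of its underside. x: along the row from vial 1 to 5, the way the lids fold to shut; z: up. Above the table (z = 0): vial rims 70 mm, shut lid tops 74 mm, open lids up to 105 mm
- lid1 (a joint): hinge of the lid of vial 1, the first of the row: rad, 0 shut flush on the rim, 2.0 fully open (leaning back past upright, to -x of the rack); starts between 1.2 and 1.9. The lid: a disc 28 mm across, 4 mm thick at the middle and 1.4 mm at the edge, with a 5 mm tab at its front; hinge axis across the row at rim height, 15.5 mm on the -x side of the vial's axis. Light friction (4 N mm) holds it at any angle; it neither springs nor falls
- lid2 (a joint): hinge of the lid of vial 2: rad, 0 shut flush, grows as it opens; shape, friction and start range as for lid1
- lid3 (a joint): hinge of the lid of vial 3: rad, 0 shut flush, grows as it opens; shape, friction and start range as for lid1
- lid4 (a joint): hinge of the lid of vial 4: rad, 0 shut flush, grows as it opens; shape, friction and start range as for lid1
- lid5 (a joint): hinge of the lid of vial 5, the last of the row: rad, 0 shut flush, grows as it opens; shape, friction and start range as for lid1
- seat1 (a point): point of the rack on the axis of vial 1, 74 mm above the table: where the centre of lid 1's upper face lies once shut (does not move with the lid). Fingertips passing 1 to 3 mm above this height shut a lid cleanly; below it they catch on the lid's hinge edge and drag the rack along
- seat2 (a point): point of the rack on the axis of vial 2, 74 mm above the table: where the centre of lid 2's upper face lies once shut (does not move with the lid)
- seat3 (a point): point of the rack on the axis of vial 3, 74 mm above the table: where the centre of lid 3's upper face lies once shut (does not move with the lid)
- seat4 (a point): point of the rack on the axis of vial 4, 74 mm above the table: where the centre of lid 4's upper face lies once shut (does not move with the lid)
- seat5 (a point): point of the rack on the axis of vial 5, 74 mm above the table: where the centre of lid 5's upper face lies once shut (does not move with the lid)
- tweezers: steel tweezers 123 mm long and 8 mm high, lying beside the rack; leave alone; origin under the middle
- stopper_0: black rubber stopper, 26 mm across and high, standing beside the rack; leave alone; origin under its centre
- stopper_1: smaller black rubber stopper, 22 mm across and high, standing beside the rack; leave alone; origin under its centre
- dropper_bottle: small dropper bottle, 22 mm across and 52 mm high, standing beside the rack; leave alone; origin under its centre
- spatula_rod: steel rod 160 mm long and 7 mm thick, lying beside the rack; leave alone; origin under its middle
- tape_roll: roll of brown tape, 96 mm across and 48 mm high, lying near the front edge of the table; leave alone; origin under its centre
- spirit_lamp: glass spirit lamp, 73 mm across and 72 mm high, to the robot's left; leave alone; origin under its centre

How it is judged:
On the way, in this order (a step that is already met when the one before it is completed fails the run):
1. lid 1 is shut flush on its vial (value of joint lid1 below 0.15 rad), for 0.1 s.
2. lid 2 is shut flush on its vial (value of joint lid2 below 0.15 rad), for 0.1 s.
3. lid 3 is shut flush on its vial (value of joint lid3 below 0.15 rad), for 0.1 s.
4. lid 4 is shut flush on its vial (value of joint lid4 below 0.15 rad), for 0.1 s.
5. lid 5 is shut flush on its vial (value of joint lid5 below 0.15 rad), for 0.1 s.
At the end, for the whole second after the job is handed in: all five lids are shut to within 0.15 rad (about 5 mm at the tab), shut in order from vial 1 to vial 5; the rack stands upright and at rest within 30 mm of where it stood, the other things within 20 mm of where they stood (value of joint each of lid1, lid2, lid3, lid4, lid5 below 0.15 rad and distance of rack from where it was at the start of the episode below 0.03 m and angle between rack's own z axis and vertical below 0.05 rad and linear speed of rack below 0.02 m/s and distance of each of tweezers, stopper_0, stopper_1, dropper_bottle, spatula_rod, tape_roll, spirit_lamp from where it was at the start of the episode below 0.02 m); the robot touches nothing.
It fails at once if the rack is lifted, tipped or shoved away (raised 10 mm, tilted 0.15 rad or moved 30 mm) (height (world z) of rack above 0.012 m or angle between rack's own z axis and vertical above 0.15 rad or distance of rack from where it was at the start of the episode above 0.03 m).
It fails at once if the rack or its vials are pressed hard (over 40 N) (contact force between the arm and rack above 40 N).
It fails at once if another thing on the table is moved by 20 mm or more (distance of any of tweezers, stopper_0, stopper_1, dropper_bottle, spatula_rod, tape_roll, spirit_lamp from where it was at the start of the episode above 0.02 m).
It also fails if it takes over 48 s, if anything falls off the work surface, if the arm or the gripper's body presses on something with over 40 N, if the wrist force passes 120 N, or if a joint passes its speed limit or range.

### The arm

A 7-joint arm with a two-finger parallel gripper is mounted at the origin on a cart in front of the work surface, level with it; the furniture and walls round the work are solid. World frame = base frame: x ahead of the robot, y to its left, z up, the work surface at z = 0. Lengths are in m, angles in rad, forces in N, time in s.
With the tool pointing down it reaches from about 0.4 to 0.85 m from the base axis. Payload 4.4 kg.
Tool frame: the origin (TCP) lies on the centre line of the jaws, within the pads' length; the fingertips stand 19 mm ahead of it and the grasp point (between the pads) is the TCP; x points along the fingers, z is the direction in which the jaws open and shut, and the axes are right-handed (so a half turn about x gives the same grasp; the last joint's range is limited). The gripper opens to 94 mm and grips with 3 to 60 N. Pads are 16 mm wide; open, the fingers measure 119 mm over their backs; the gripper's body (75 mm by 177 mm) begins 78 mm behind the grasp point.
Start: joints at [1.178, 0.628, 0.038, 1.517, -0.027, 0.996, -0.02], TCP at [0.209, -0.616, 0.224] pointing down, gripper open.
Joint ranges: [-3.06, 3.06], [-0.37, 2.12], [-1.25, 1.32], [0.18, 2.47], [-1.1, 4.24], [0.23, 1.98], [-2.94, 2.94]. Speed limits (rad/s): [2.57, 2.57, 3.14, 3.14, 3.14, 3.14, 3.14].

### API

Orientations are given as a rotation vector (axis times angle).
In Python, from station import manip, get_image gives the robot as it stands.
- The arm moves only by the tool servo_tool, never from a script. Its argument "increments" is a list that holds one entry, the list of rows, each a list of 7 numbers: the shift along the tool's x, y, z in cm, then the turn, a rotation vector about the tool's x, y, z in rad, then the closure, from -1 (fully open) to 1 (shut). A call has 1 to 5 rows; each row is the pose to reach, as a shift and turn from the pose commanded when the call began, along the tool's axes at that moment; what a row does not reach only later rows make up. A row lasts 1/12 s, in which the tool goes at most 41.7 mm and 7.16 degrees, less where a joint would pass 70% of its speed; a pose out of reach is approached as far as the arm can. A call with a gripper value outside its range is refused whole. The fingers move at their own pace and stop on an object; the grip force is fixed at half the most. Time passes only in rows, so rows that repeat a pose let the fingers close. It gives the time, the measured TCP pose, the force and the opening at its end, in the units of the state.
- manip.observe(): the state, without advancing time (a new reading comes with each control period).
- get_image(name): name is "side" or "top"; returns a dict with "frame" (480x640x3 uint8, red, green, blue), "range_z" (480x640 float32, m along the optical axis (not along the pixel's ray), 0 where there is no reading), "mtx" (3x3 intrinsics, pixels), "R" (3x3) and "t" (3): a world point X has camera coordinates R X + t. Camera axes: x right, y down, z forward; pixel columns grow to the right and rows downward; lengths in m; the calibration is good to about 2 mm. A picture is of the moment at which its call begins.
- manip.hand_in(): hands the job in, once; it reports no verdict.
The state is a dict: "time": time; "joints": joint angles; "qd": joint speeds; "joint_efforts": joint torques, N m; "position": TCP position; "eef_rot": TCP orientation; "contact_force": force on the tool from outside, world axes, zero at the start; "torque": the same for the moment, N m; "grip_width": finger opening in m.
Only numpy, scipy, OpenCV 4.12 (cv2) and the standard library are available. Lean on these libraries where they do the work, as an engineer would, in place of code of your own. Each camera call takes 0.05 s, during which the arm holds its last target.

## Working session

There is one attempt and no reset: what is moved stays moved. The work goes in short steps, Python scripts to look and compute and a tool call to move; the robot and the scene stay as the last step left them, time stands still between calls to the robot, and variables do not carry over. Pictures are saved under pics/ and viewed, and the job is handed in when it is done.

Besides the shell and the picture viewer there is one more tool, called after ">>>" as name(argument=value, ...), one argument or row to a line, values as JSON. servo_tool: Moves the arm, as the interface text tells. Its arguments: {"type":"object","properties":{"increments":{"type":"array","items":{"type":"array","items":{"type":"array","items":{"type":"number"}}}}},"required":["increments"]}

```bash
mkdir -p pics; python3 - <<'E'
from station import manip, get_image
import cv2, numpy as np, pickle
s=manip.observe()
print({k:np.round(v,3) for k,v in s.items()})
for n in ("top","side"):
    d=get_image(n); pickle.dump(d,open(f"pics/{n}0.pkl","wb"))
    cv2.imwrite(f"pics/{n}0.png",d["frame"][:,:,::-1]); print(n,d["mtx"],d["R"],d["t"],-d["R"].T@d["t"])
E
```

```text
{'time': np.float64(0.0), 'joints': array([ 1.178,  0.629,  0.038,  1.518, -0.027,  0.996, -0.02 ]), 'qd': array([-0.002, -0.001,  0.   , -0.003,  0.   ,  0.   ,  0.   ]), 'joint_efforts': array([-0.0000e+00, -5.4973e+01,  1.1430e+00, -1.8663e+01, -5.2000e-02,
        2.4000e-02,  0.0000e+00]), 'position': array([ 0.208, -0.615,  0.224]), 'eef_rot': array([ 0.966,  1.348, -0.965]), 'contact_force': array([-0.119, -0.265,  0.806]), 'torque': array([-0.002,  0.06 ,  0.017]), 'grip_width': np.float64(0.094)}
top [[439.52596589   0.         322.61185624]
 [  0.         439.52596589 245.28273334]
 [  0.           0.           1.        ]] [[-0.1190165  -0.99288319 -0.00424694]
 [-0.97175511  0.11735964 -0.20474061]
 [ 0.20378193 -0.02024052 -0.97880705]] [0.06598492 0.50593894 0.95729997] [0.3044216  0.02551475 1.04087845]
side [[571.8421839    0.         324.49162136]
 [  0.         571.8421839  232.57632683]
 [  0.           0.           1.        ]] [[ 0.96157009 -0.27450291  0.00557733]
 [-0.15986293 -0.57627608 -0.80146723]
 [ 0.22321917  0.76977531 -0.59801269]] [-0.49155527  0.16947772  1.09911593] [ 0.25441431 -0.8833397   0.79585768]
```

View pics/top0.png

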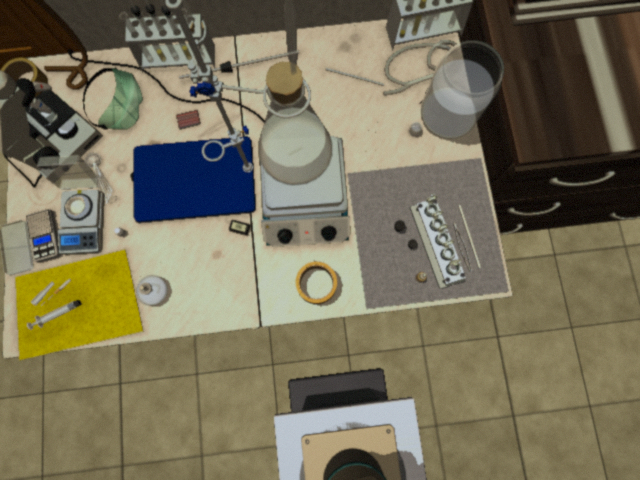

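View pics/side0.png

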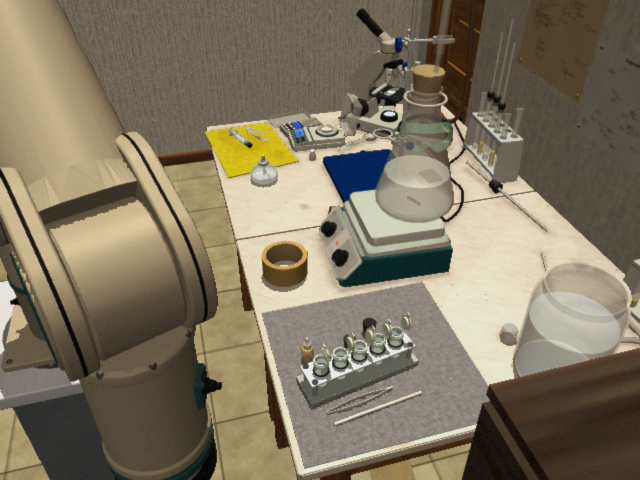

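The top view shows the rack at about (440,240), running from (425,200) to (455,275). In the side view it runs from (305,380) to (410,345). The tweezers and rod are on its right, the stoppers and dropper on its left. I'll zoom in.

```bash
python3 - <<'E'
import cv2
a=cv2.imread("pics/top0.png")[180:300,380:500]; cv2.imwrite("pics/tz.png",cv2.resize(a,(600,600),interpolation=cv2.INTER_CUBIC))
a=cv2.imread("pics/side0.png")[300:440,280:440]; cv2.imwrite("pics/sz.png",cv2.resize(a,(640,560),interpolation=cv2.INTER_CUBIC))
E
```

```text
(no output)
```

View pics/tz.png

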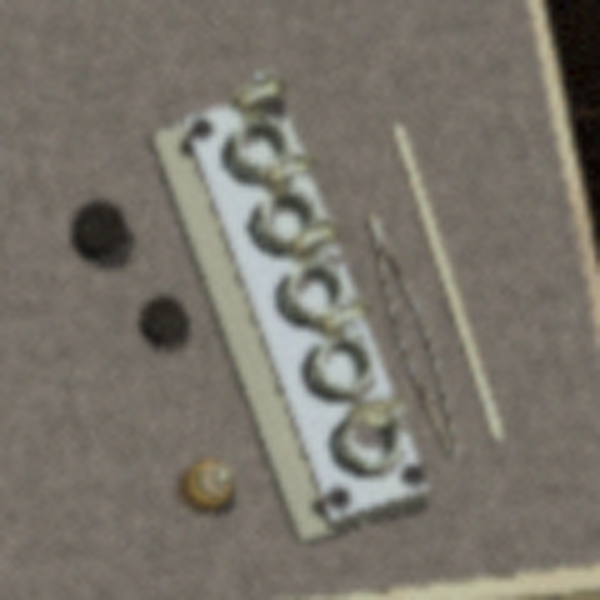

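View pics/sz.png

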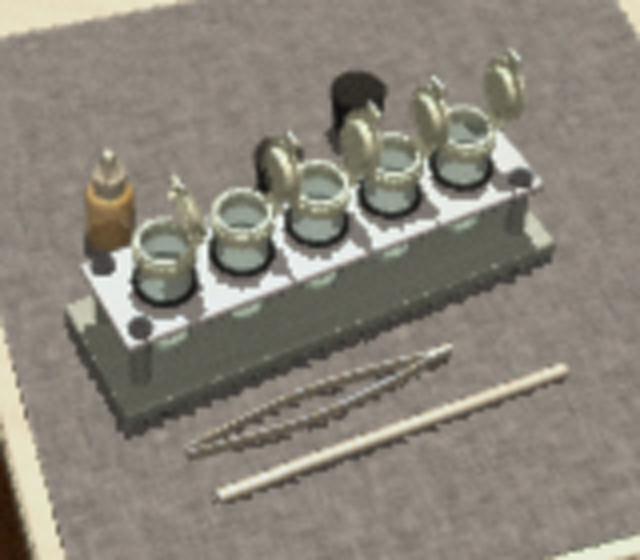

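Vial rims (crop pixels, x5 top and x4 side): vial 1 is the far one at top (257,153) and side (465,131). Vial 5 is the near one at top (367,441) and side (165,243). The lids hinge on the far side, so the stroke runs toward the robot. Next I'll triangulate.

```bash
cat > h.py <<'E'
import numpy as np, cv2, pickle
def ray(d,uv):
    c=-d["R"].T@d["t"]; v=d["R"].T@np.linalg.inv(d["mtx"])@np.array([uv[0],uv[1],1.]); return c,v
def onplane(d,uv,z):
    c,v=ray(d,uv); return c+v*(z-c[2])/v[2]
def tri(d1,u1,d2,u2):
    P=[d["mtx"]@np.c_[d["R"],d["t"]] for d in (d1,d2)]
    X=cv2.triangulatePoints(P[0],P[1],np.float64(u1),np.float64(u2)); return (X[:3]/X[3]).ravel()
def proj(d,X):
    p=d["mtx"]@(d["R"]@np.asarray(X)+d["t"]); return p[:2]/p[2]
def cloud(d):
    z=d["range_z"]; v,u=np.mgrid[:480,:640]
    p=np.stack([(u-d["mtx"][0,2])/d["mtx"][0,0]*z,(v-d["mtx"][1,2])/d["mtx"][1,1]*z,z],-1)
    W=(p-d["t"])@d["R"]; W[z<=0]=np.nan; return W
E
python3 - <<'E'
from h import *
T=pickle.load(open("pics/top0.pkl","rb"));S=pickle.load(open("pics/side0.pkl","rb"))
np.set_printoptions(precision=4,suppress=True)
t=np.array([(257,153),(284,223),(311,296),(339,367),(367,441)])/5+[380,180]-.4
s=np.array([(465,131),(391,157),(318,185),(243,213),(165,243)])/4+[280,300]-.4
A=[];B=[]
for a,b in zip(t,s):
    X=tri(T,a,S,b); A.append(onplane(T,a,.07)); B.append(onplane(S,b,.07)); print(X,A[-1],B[-1])
for A in (np.array(A),np.array(B)):
    print(np.linalg.norm(np.diff(A,axis=0),axis=1), (A[4]-A[0])/4, np.degrees(np.arctan2(*(A[4]-A[0])[1::-1])))
# point clouds: rack plate
for d,(u0,u1,v0,v1) in ((T,(400,480,190,290)),(S,(290,430,300,420))):
    W=cloud(d)[v0:v1,u0:u1].reshape(-1,3); W=W[np.isfinite(W[:,0])]
    print(np.histogram(W[:,2],bins=np.arange(-.01,.12,.005)))
E
```

```text
[ 0.5645 -0.2536  0.0643] [ 0.5583 -0.251   0.07  ] [ 0.5649 -0.2581  0.07  ]
[ 0.5287 -0.2597  0.0652] [ 0.5242 -0.2576  0.07  ] [ 0.529  -0.2636  0.07  ]
[ 0.4936 -0.266   0.0649] [ 0.4891 -0.2639  0.07  ] [ 0.4941 -0.2702  0.07  ]
[ 0.4589 -0.2725  0.0654] [ 0.4554 -0.2707  0.07  ] [ 0.4592 -0.2763  0.07  ]
[ 0.4236 -0.279   0.0652] [ 0.4208 -0.2771  0.07  ] [ 0.4238 -0.283   0.07  ]
[0.0348 0.0356 0.0344 0.0352] [-0.0344 -0.0065  0.    ] -169.26478947284392
[0.0363 0.0356 0.0354 0.036 ] [-0.0353 -0.0062  0.    ] -169.9942033781671
(array([   9, 1567, 3367,  441,  527,   57,   69,   66,   23,   21,  739,
        425,   61,   37,   75,  202,   48,   18,   23,   48,   88,   33,
         26,    1,    0]), array([-0.01 , -0.005,  0.   ,  0.005,  0.01 ,  0.015,  0.02 ,  0.025,
        0.03 ,  0.035,  0.04 ,  0.045,  0.05 ,  0.055,  0.06 ,  0.065,
        0.07 ,  0.075,  0.08 ,  0.085,  0.09 ,  0.095,  0.1  ,  0.105,
        0.11 ,  0.115]))
(array([   0,  188, 9074, 1699, 1438,  550,  110,  142,   91,   31,  372,
       1192,  242,  218,  191,  353,  251,   74,   97,  100,  131,  117,
         52,   10,    0]), array([-0.01 , -0.005,  0.   ,  0.005,  0.01 ,  0.015,  0.02 ,  0.025,
        0.03 ,  0.035,  0.04 ,  0.045,  0.05 ,  0.055,  0.06 ,  0.065,
        0.07 ,  0.075,  0.08 ,  0.085,  0.09 ,  0.095,  0.1  ,  0.105,
        0.11 ,  0.115]))
```

```bash
python3 - <<'E'
from h import *
from scipy.spatial.transform import Rotation as Ro
from station import manip
np.set_printoptions(precision=4,suppress=True)
s=manip.observe(); R=Ro.from_rotvec(s["eef_rot"]).as_matrix(); print(R); print(s["position"],s["position"]+R[:,0]*.019)
T=pickle.load(open("pics/top0.pkl","rb"));S=pickle.load(open("pics/side0.pkl","rb"))
for n,d,(u0,u1,v0,v1) in (("T",T,(400,480,190,290)),("S",S,(290,430,300,420))):
    W=cloud(d)[v0:v1,u0:u1].reshape(-1,3); W=W[np.isfinite(W[:,0])]
    P=W[(W[:,2]>.040)&(W[:,2]<.052)]; r=cv2.minAreaRect((P[:,:2]*1000).astype(np.float32)); print(n,"plate",r)
    M=W[(abs(W[:,2])<.012)]; print(n,"mat z",np.median(M[:,2]))
    L=W[W[:,2]>.085]; print(n,"lids", L[:,2].max(), L[:,:2].min(0),L[:,:2].max(0))
    P=W[(W[:,2]>.060)&(W[:,2]<.075)]; print(n,"rims",cv2.minAreaRect((P[:,:2]*1000).astype(np.float32)))
# tall things near the path
W=cloud(T).reshape(-1,3); 
b=(W[:,2]>.1)&(W[:,0]>.4)&(W[:,0]<.9)&(W[:,1]>-.6)&(W[:,1]<.05)
h,xe,ye=np.histogram2d(W[b,0],W[b,1],bins=[np.arange(.4,.91,.05),np.arange(-.6,.06,.05)]); print(h.astype(int))
E
```

```text
[[-0.0005  0.9471  0.321 ]
 [ 0.0015  0.321  -0.9471]
 [-1.     -0.     -0.0016]]
[ 0.2085 -0.6151  0.2237] [ 0.2085 -0.6151  0.2047]
T plate ((487.9266357421875, -243.67144775390625), (199.6035919189453, 97.26060485839844), 10.403925895690918)
T mat z 0.0012702863734036804
T lids 0.10506511058602844 [ 0.4254 -0.2899] [ 0.5857 -0.2395]
T rims ((494.5005187988281, -267.3482360839844), (173.9601593017578, 26.699954986572266), 9.827898025512695)
S plate ((490.77301025390625, -248.90283203125), (200.53135681152344, 97.10953521728516), 8.93912124633789)
S mat z 0.0033236248470800353
S lids 0.10700146711776587 [ 0.4278 -0.2944] [ 0.5887 -0.2409]
S rims ((496.6604309082031, -270.0298156738281), (176.08236694335938, 28.233842849731445), 10.414812088012695)
[[   0    0    0    0    0    0    5    0    0    0    0    0    0]
 [   0    0    0    0    0    0    5    0    0    0    0    0    0]
 [   0    0    0    0    0    0   10    0    0    0    0    0    0]
 [   0    0    0    0    0    0    4    3    0    0    0  156  135]
 [ 350  372  355  115    0    0    0    0    0    0   21  502  799]
 [ 464  471  475  215    0    0    0    0    0    0   37  782 1965]
 [ 453  464  459  213    0    0    0    0    0    0   46  311 1446]
 [ 440  437  437  295  501  841  180    0    0    0    0    0    1]
 [ 427  433  430  486  316   63  449    0    0    0    0    0    0]
 [ 417  413  372  438  829  370   47    0    0    0    0    0    0]]
```

The views agree: the rack yaw is 10.1°, the vial 3 axis is near (0.4935,-0.268), the rims are at 0.065–0.075 and the lid tops at 0.105. The plate length is 200 mm and the row spacing 36 mm. The stroke direction is (-0.985,-0.175). I'll start behind lid 1 at (0.614,-0.247).

>>> servo_tool(
  increments=[
    [[0,3.3,-1.44,0,0,0,1],[0,6.6,-2.88,0,0,0,1],[0,9.9,-4.32,0,0,0,1],[0,13.2,-5.76,0,0,0,1],[0,16.5,-7.2,0,0,0,1]],
  ],
)

```text
time: 0.52
position: [0.3427, -0.493, 0.2241]
eef_rot: [0.966, 1.347, -0.965]
contact_force: [0.3, 0.7, 1.6]
grip_width: 0.0639
```

>>> servo_tool(
  increments=[
    [[0,3.3,-1.44,0,0,0,1],[0,6.6,-2.88,0,0,0,1],[0,9.9,-4.32,0,0,0,1],[0,13.2,-5.76,0,0,0,1],[0,16.5,-7.2,0,0,0,1]],
  ],
)

```text
time: 0.93
position: [0.4758, -0.3717, 0.2241]
eef_rot: [0.965, 1.347, -0.965]
contact_force: [-0.1, -0.8, 0.5]
grip_width: 0.0306
```

>>> servo_tool(
  increments=[
    [[0,3.3,-1.44,0,0,0,1],[0,6.6,-2.88,0,0,0,1],[0,9.9,-4.32,0,0,0,1],[0,13.2,-5.76,0,0,0,1],[0,16.5,-7.2,0,0,0,1]],
  ],
)

```text
time: 1.35
position: [0.609, -0.2506, 0.2241]
eef_rot: [0.965, 1.347, -0.965]
contact_force: [-0.4, 0.4, -0.3]
grip_width: 0.0006
```

>>> servo_tool(
  increments=[
    [[0,0,0,0.05,0,0,1],[0,0,0,0.1,0,0,1],[0,0,0,0.15,0,0,1],[0,0,0,0.15,0,0,1]],
  ],
)

```text
time: 1.68
position: [0.608, -0.2517, 0.2239]
eef_rot: [1.078, 1.288, -1.079]
contact_force: [-0.1, -0.1, 0.0]
grip_width: 0.0005
```

```bash
cat > st.py <<'E'
from h import *
from scipy.spatial.transform import Rotation as Ro
from station import manip
np.set_printoptions(precision=4,suppress=True)
s=manip.observe(); R=Ro.from_rotvec(s["eef_rot"]).as_matrix(); p=s["position"]
print("t",s["time"],"pos",p,"F",s["contact_force"],"grip",s["grip_width"]); print(R)
u=np.array([-np.cos(np.radians(10.1)),-np.sin(np.radians(10.1))]); n=np.array([-u[1],u[0]])
e=p[:2]-[.4935,-.268]; print("along from vial3",e@u,"lateral",e@n,"tip z",(p+.019*R[:,0])[2])
E
python3 st.py
```

```text
t 1.6833 pos [ 0.608  -0.2517  0.2239] F [-0.1282 -0.1166  0.0346] grip 0.0005461846823692003
[[-0.0012  0.9845  0.1752]
 [ 0.0001  0.1752 -0.9845]
 [-1.     -0.0011 -0.0003]]
along from vial3 -0.11557730523042821 lateral 0.004068695625264391 tip z 0.20486248595914683
```

Closed at 0.5 mm, orientation good. Backing off 1.2 cm more, centring, then lowering part way.

>>> servo_tool(
  increments=[
    [[0,1.2,-0.4,0,0,0,1],[3,1.2,-0.4,0,0,0,1],[6,1.2,-0.4,0,0,0,1],[8.5,1.2,-0.4,0,0,0,1],[8.5,1.2,-0.4,0,0,0,1]],
  ],
)

```text
time: 2.1
position: [0.6164, -0.2439, 0.134]
eef_rot: [1.076, 1.298, -1.08]
contact_force: [-1.1, 0.9, -0.2]
grip_width: 0.0008
```

```bash
python3 st.py; python3 - <<'E'
from station import get_image
import cv2,pickle,numpy as np
for n,(u0,u1,v0,v1) in (("top",(390,490,170,290)),("side",(280,440,270,430))):
    d=get_image(n); pickle.dump(d,open(f"pics/{n}1.pkl","wb"))
    a=d["frame"][v0:v1,u0:u1,::-1]; cv2.imwrite(f"pics/{n}1.png",cv2.resize(a,None,fx=3.7,fy=3.7,interpolation=cv2.INTER_CUBIC))
a=cv2.imread("pics/top1.png");b=cv2.imread("pics/side1.png");b=b[:a.shape[0]]
h=max(len(a),len(b));im=np.zeros((h,a.shape[1]+b.shape[1],3),np.uint8);im[:len(a),:a.shape[1]]=a;im[:len(b),a.shape[1]:]=b
im=cv2.resize(im,(800,int(h*800/im.shape[1])));cv2.imwrite("pics/b1.png",im)
E
```

```text
t 2.1 pos [ 0.6164 -0.2439  0.134 ] F [-1.1111  0.9454 -0.1558] grip 0.0007766833210918437
[[-0.0089  0.9841  0.1775]
 [ 0.0041  0.1776 -0.9841]
 [-1.     -0.0081 -0.0056]]
along from vial3 -0.12520044874636943 lateral -0.002149588301528207 tip z 0.11500996742090172
```

View pics/b1.png

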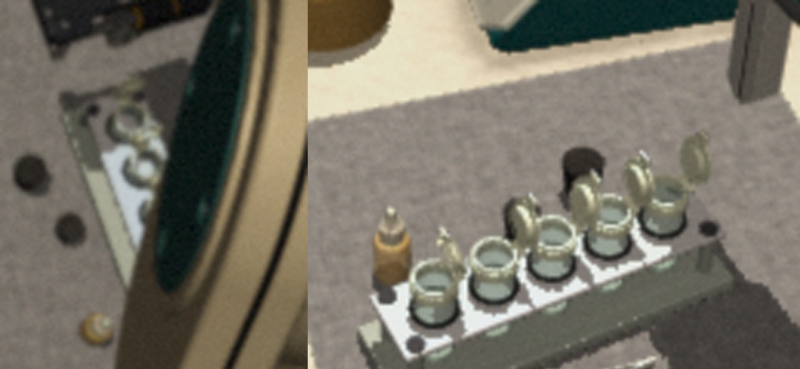

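The side view shows the fingertips (755,90) well behind lid 1 (695,158). The arm covers the row in the top view. Lowering slowly to near height and letting it settle.

>>> servo_tool(
  increments=[
    [[1.5,0,0,0,0,0,1],[3,0,0,0,0,0,1],[4,0,0,0,0,0,1],[4,0,0,0,0,0,1],[4,0,0,0,0,0,1]],
  ],
)

```text
time: 2.62
position: [0.62, -0.2462, 0.1004]
eef_rot: [1.078, 1.287, -1.077]
contact_force: [-0.7, 0.6, 0.3]
grip_width: 0.0001
```

>>> servo_tool(
  increments=[
    [[0,0,0,0,0,0,1],[0,0,0,0,0,0,1],[0,0,0,0,0,0,1]],
  ],
)

```text
time: 2.87
position: [0.6199, -0.2464, 0.1006]
eef_rot: [1.078, 1.286, -1.077]
contact_force: [-0.3, 0.3, 0.1]
grip_width: 0.0007
```

```bash
python3 st.py
```

```text
t 2.8667 pos [ 0.6199 -0.2464  0.1006] F [-0.3368  0.3137  0.0876] grip 0.0007227568509972071
[[ 0.0017  0.9844  0.1758]
 [-0.0006  0.1758 -0.9844]
 [-1.      0.0016  0.0009]]
along from vial3 -0.128263028558597 lateral 0.0008710793119877506 tip z 0.08157773470195412
```

>>> servo_tool(
  increments=[
    [[0.3,0,0,0,0,0,1],[0.6,0,0,0,0,0,1],[0.6,0,0,0,0,0,1],[0.6,0,0,0,0,0,1],[0.6,0,0,0,0,0,1]],
  ],
)

```text
time: 3.28
position: [0.6192, -0.2461, 0.0934]
eef_rot: [1.078, 1.288, -1.078]
contact_force: [-0.2, -0.4, 0.2]
grip_width: 0.0004
```

```bash
python3 st.py
```

```text
t 3.2833 pos [ 0.6192 -0.2461  0.0934] F [-0.2165 -0.3929  0.2316] grip 0.00040735169086143216
[[-0.0002  0.9844  0.1758]
 [ 0.0001  0.1758 -0.9844]
 [-1.     -0.0002 -0.0001]]
along from vial3 -0.12761481551179724 lateral 0.0004852820911656487 tip z 0.0743672346349275
```

Readings scatter by about 1 mm, so I'll average several (each camera call advances the clock by 0.05 s).

```bash
cat > avg.py <<'E'
from h import *
import sys
from scipy.spatial.transform import Rotation as Ro
from station import manip,get_image
np.set_printoptions(precision=4,suppress=True)
N=int(sys.argv[1]) if len(sys.argv)>1 else 12
P=[];Q=[];F=[]
for i in range(N):
    get_image("side"); s=manip.observe(); P.append(s["position"]);Q.append(s["eef_rot"]);F.append(s["contact_force"])
P=np.array(P);R=Ro.from_rotvec(Q).mean().as_matrix();p=P.mean(0)
print("t",s["time"],"pos",p,"sd",P.std(0),"z",P[:,2]-.019,"F",np.mean(F,0));print(R)
u=np.array([-np.cos(np.radians(10.1)),-np.sin(np.radians(10.1))]); n=np.array([-u[1],u[0]])
e=p[:2]-[.4935,-.268]; print("along",e@u,"lat",e@n,"tip z",(p+.019*R[:,0])[2])
E
python3 avg.py 16
```

```text
t 4.0833 pos [ 0.6193 -0.2461  0.0935] sd [0. 0. 0.] z [0.0744 0.0745 0.0745 0.0746 0.0745 0.0746 0.0746 0.0745 0.0745 0.0745
 0.0745 0.0745 0.0745 0.0745 0.0745 0.0745] F [0.1512 0.0064 0.0233]
[[ 0.0001  0.9844  0.1758]
 [-0.      0.1758 -0.9844]
 [-1.      0.0001  0.    ]]
along -0.1276800046296369 lat 0.000508413490321387 tip z 0.07451559809904942
```

>>> servo_tool(
  increments=[
    [[-0.1,0,0,0,0,0,1],[-0.1,-0.1,0,0,0,0,1],[-0.1,-0.3,0,0,0,0,1],[-0.1,-0.6,0,0,0,0,1],[-0.1,-0.9,0,0,0,0,1]],
  ],
)

```text
time: 4.5
position: [0.61, -0.2478, 0.0945]
eef_rot: [1.078, 1.288, -1.078]
contact_force: [-0.5, -0.5, 0.1]
grip_width: 0.0003
```

```bash
python3 avg.py 6
```

```text
t 4.8 pos [ 0.61   -0.2479  0.0945] sd [0.0005 0.0002 0.    ] z [0.0755 0.0755 0.0755 0.0756 0.0756 0.0756] F [-0.1363 -0.0709 -0.1119]
[[-0.0002  0.9845  0.1755]
 [-0.      0.1755 -0.9845]
 [-1.     -0.0002 -0.    ]]
along -0.11822661761964398 lat 0.0006214227950621406 tip z 0.07553361583238022
```

>>> servo_tool(
  increments=[
    [[0,-0.3,0,0,0,0,1],[0,-0.7,0,0,0,0,1],[0,-1.1,0,0,0,0,1],[0,-1.5,0,0,0,0,1],[0,-1.9,0,0,0,0,1]],
  ],
)

```text
time: 5.22
position: [0.5914, -0.2512, 0.0946]
eef_rot: [1.078, 1.287, -1.078]
contact_force: [0.9, 0.1, 0.7]
grip_width: 0.0005
```

>>> servo_tool(
  increments=[
    [[0,-0.4,0,0,0,0,1],[0,-0.8,0,0,0,0,1],[0,-1.2,0,0,0,0,1],[0,-1.6,0,0,0,0,1],[0,-2.0,0,0,0,0,1]],
  ],
)

```text
time: 5.63
position: [0.5712, -0.2547, 0.0945]
eef_rot: [1.078, 1.288, -1.079]
contact_force: [-0.6, 0.6, 0.3]
grip_width: 0.0003
```

>>> servo_tool(
  increments=[
    [[0,-0.4,0,0,0,0,1],[0,-0.7,0,0,0,0,1],[0,-0.9,0,0,0,0,1],[0,-1.0,0,0,0,0,1],[0,-1.0,0,0,0,0,1]],
  ],
)

```text
time: 6.05
position: [0.5618, -0.2564, 0.0944]
eef_rot: [1.078, 1.288, -1.078]
contact_force: [-0.0, 0.2, -0.1]
grip_width: 0.0007
```

```bash
python3 avg.py 4;  cat > pic.py <<'E'
import sys
from station import get_image
import cv2,pickle
k=sys.argv[1]; d=get_image("side"); pickle.dump(d,open(f"pics/side_{k}.pkl","wb"))
a=d["frame"][270:420,280:440,::-1]; cv2.imwrite(f"pics/side_{k}.png",cv2.resize(a,None,fx=4,fy=4,interpolation=cv2.INTER_CUBIC))
E
python3 pic.py 2
```

```text
t 6.25 pos [ 0.5623 -0.2562  0.0945] sd [0.0001 0.0001 0.    ] z [0.0755 0.0755 0.0755 0.0755] F [-0.0809 -0.1583  0.0663]
[[ 0.0001  0.9844  0.1759]
 [ 0.0001  0.1759 -0.9844]
 [-1.      0.0001 -0.    ]]
along -0.06978151331309361 lat 0.0004746040776728638 tip z 0.07546180789797334
```

View pics/side_2.png

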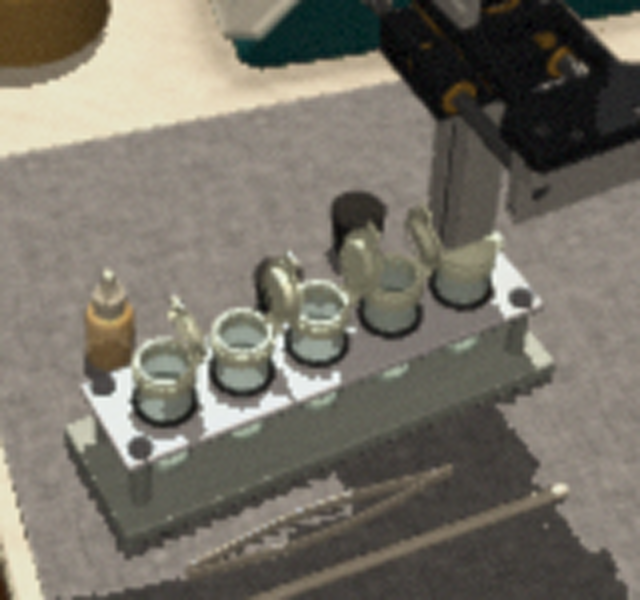

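Lid 1 is turned over under the fingertip at (470,255), the rack is unmoved and the force is about 0. I'll go 2 cm further, which frees lid 1 to view without shutting lid 2.

>>> servo_tool(
  increments=[
    [[0,-0.3,0,0,0,0,1],[0,-0.7,0,0,0,0,1],[0,-1.1,0,0,0,0,1],[0,-1.5,0,0,0,0,1],[0,-1.7,0,0,0,0,1]],
  ],
)

```text
time: 6.72
position: [0.5455, -0.2595, 0.0948]
eef_rot: [1.078, 1.286, -1.077]
contact_force: [0.8, 0.4, 0.3]
grip_width: 0.0001
```

```bash
python3 avg.py 3;python3 pic.py 3
```

```text
t 6.8667 pos [ 0.5448 -0.2596  0.0947] sd [0.0001 0.     0.0001] z [0.0758 0.0757 0.0756] F [ 0.2191 -0.0429  1.2904]
[[-0.0005  0.9845  0.1754]
 [-0.0001  0.1754 -0.9845]
 [-1.     -0.0005  0.    ]]
along -0.05193862858419582 lat 0.0007200144472629965 tip z 0.07568945696370477
```

View pics/side_3.png

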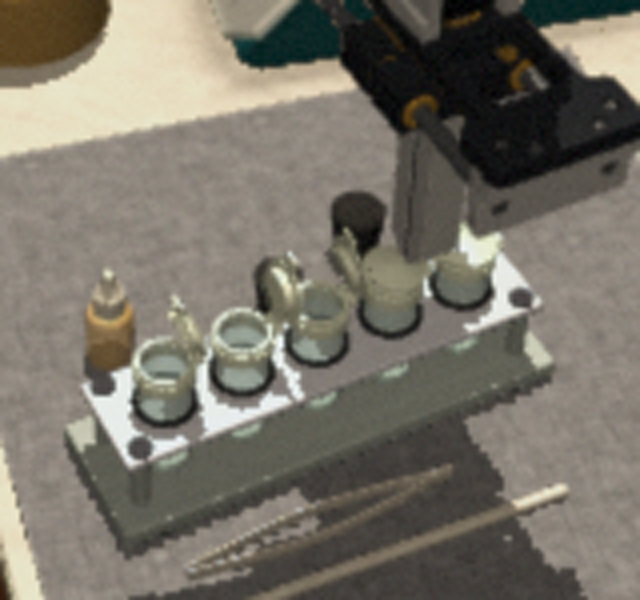

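```bash
cat > lids.py <<'E'
import sys
from h import *
np.set_printoptions(precision=1,suppress=True,linewidth=200)
d=pickle.load(open(sys.argv[1],"rb")); W=cloud(d).reshape(-1,3); W=W[np.isfinite(W[:,0])]
u=np.array([-np.cos(np.radians(10.1)),-np.sin(np.radians(10.1))]); n=np.array([-u[1],u[0]])
e=W[:,:2]-[.4935,-.268]; a=e@u*1000; l=e@n*1000
for k in range(5):
    s=a-(k-2)*36+15.5
    print("lid",k+1,end=": ")
    for x in range(-2,36,3):
        m=(s>x)&(s<=x+3)&(abs(l)<9)&(W[:,2]>.06)&(W[:,2]<.11)
        print(f"{x}:{np.median(W[m,2])*1000:.0f}({m.sum()})" if m.sum()>1 else f"{x}:-",end=" ")
    print()
E
python3 lids.py pics/side0.pkl; python3 lids.py pics/side_3.pkl
```

```text
lid 1: -2:80(40) 1:70(15) 4:68(23) 7:66(9) 10:69(9) 13:68(2) 16:66(5) 19:- 22:65(4) 25:65(12) 28:101(5) 31:97(34) 34:82(42) 
lid 2: -2:82(42) 1:80(22) 4:67(30) 7:68(8) 10:66(8) 13:- 16:- 19:- 22:68(4) 25:99(24) 28:96(24) 31:84(49) 34:77(27) 
lid 3: -2:77(27) 1:70(15) 4:67(22) 7:66(12) 10:68(5) 13:68(5) 16:66(5) 19:- 22:71(3) 25:71(10) 28:100(22) 31:89(37) 34:76(32) 
lid 4: -2:76(32) 1:72(16) 4:67(23) 7:67(13) 10:68(6) 13:66(7) 16:67(4) 19:70(6) 22:71(6) 25:69(21) 28:67(3) 31:- 34:69(4) 
lid 5: -2:69(4) 1:70(11) 4:69(28) 7:94(35) 10:72(15) 13:67(7) 16:64(6) 19:67(7) 22:70(8) 25:69(17) 28:67(3) 31:- 34:- 
lid 1: -2:71(7) 1:73(5) 4:76(3) 7:74(5) 10:75(10) 13:75(8) 16:76(8) 19:75(5) 22:73(8) 25:67(17) 28:69(2) 31:74(3) 34:71(5) 
lid 2: -2:71(5) 1:72(4) 4:75(6) 7:93(79) 10:78(19) 13:78(12) 16:78(12) 19:78(16) 22:77(20) 25:71(21) 28:78(4) 31:78(2) 34:74(18) 
lid 3: -2:74(18) 1:96(40) 4:71(33) 7:66(14) 10:64(5) 13:66(8) 16:70(3) 19:- 22:68(5) 25:65(10) 28:101(24) 31:93(34) 34:78(37) 
lid 4: -2:78(37) 1:71(16) 4:68(23) 7:66(13) 10:66(8) 13:63(5) 16:66(5) 19:69(6) 22:69(7) 25:70(20) 28:68(3) 31:- 34:70(5) 
lid 5: -2:70(5) 1:72(11) 4:69(28) 7:94(34) 10:71(19) 13:65(7) 16:65(5) 19:71(5) 22:70(10) 25:68(19) 28:- 31:- 34:-
```

Depth check, with the side view biased about +1.3 mm at the mat: lid 1's top lies at 74–75 mm and it is symmetric, so it is shut. Lid 2 is still about 0.2–0.3 rad open under the leading edge. I'll continue the stroke over lids 2 and 3.

>>> servo_tool(
  increments=[
    [[0,-0.3,0,0,0,0,1],[0,-0.7,0,0,0,0,1],[0,-1.1,0,0,0,0,1],[0,-1.5,0,0,0,0,1],[0,-1.9,0,0,0,0,1]],
  ],
)

```text
time: 7.33
position: [0.5258, -0.2627, 0.0943]
eef_rot: [1.078, 1.288, -1.079]
contact_force: [-0.0, -0.1, 0.8]
grip_width: 0.0003
```

>>> servo_tool(
  increments=[
    [[0,-0.4,0,0,0,0,1],[0,-0.8,0,0,0,0,1],[0,-1.2,0,0,0,0,1],[0,-1.5,0,0,0,0,1],[0,-1.6,0,0,0,0,1]],
  ],
)

```text
time: 7.75
position: [0.5114, -0.2656, 0.0948]
eef_rot: [1.078, 1.286, -1.077]
contact_force: [1.9, 0.8, -0.1]
grip_width: 0.0003
```

```bash
python3 avg.py 3;python3 pic.py 4; python3 lids.py pics/side_4.pkl
```

```text
t 7.9 pos [ 0.5114 -0.2655  0.0948] sd [0. 0. 0.] z [0.0758 0.0758 0.0757] F [1.7603 0.5639 1.27  ]
[[ 0.001   0.9844  0.1758]
 [-0.0002  0.1758 -0.9844]
 [-1.      0.001   0.0004]]
along -0.01800498461326051 lat 0.0007179140262991233 tip z 0.07577680363666076
lid 1: -2:72(5) 1:71(6) 4:74(5) 7:75(4) 10:74(7) 13:76(2) 16:76(6) 19:75(4) 22:74(7) 25:67(16) 28:70(6) 31:75(3) 34:72(5) 
lid 2: -2:72(5) 1:72(7) 4:73(5) 7:75(2) 10:74(5) 13:75(9) 16:76(5) 19:75(4) 22:74(9) 25:67(17) 28:69(5) 31:76(2) 34:73(4) 
lid 3: -2:73(4) 1:73(7) 4:93(40) 7:91(48) 10:78(12) 13:79(11) 16:80(17) 19:80(14) 22:79(14) 25:71(25) 28:81(6) 31:- 34:78(26) 
lid 4: -2:78(26) 1:95(36) 4:70(34) 7:67(11) 10:66(10) 13:68(9) 16:66(4) 19:63(3) 22:70(8) 25:69(20) 28:66(3) 31:- 34:70(5) 
lid 5: -2:70(5) 1:80(8) 4:70(30) 7:92(33) 10:92(15) 13:64(4) 16:67(9) 19:66(7) 22:70(8) 25:69(16) 28:68(3) 31:- 34:-
```

View pics/side_4.png

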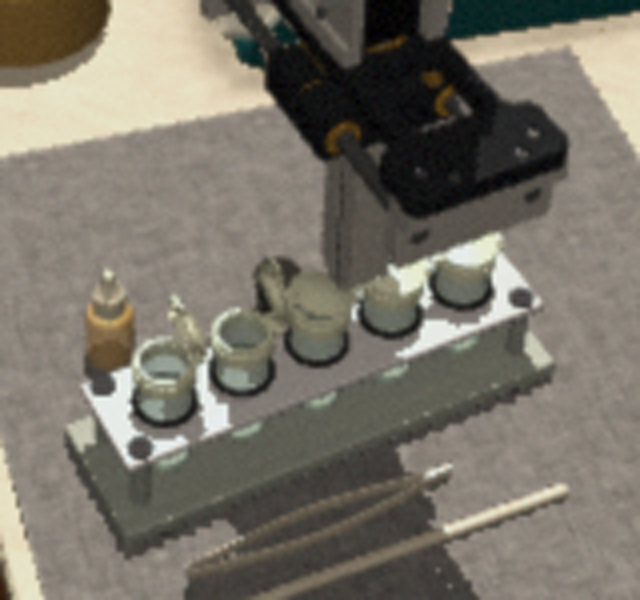

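Lids 1 and 2 have the same height profile (about 75–76 raw), so both are flush. Lid 3 is at about 0.3 rad and lid 4 is still open. The rack hasn't moved and the tip is at 75.8 mm. Carrying on, about 0.3 mm lower.

>>> servo_tool(
  increments=[
    [[0.02,-0.3,0,0,0,0,1],[0.02,-0.7,0,0,0,0,1],[0.02,-1.1,0,0,0,0,1],[0.02,-1.5,0,0,0,0,1],[0.02,-1.9,0,0,0,0,1]],
  ],
)

```text
time: 8.37
position: [0.4911, -0.2688, 0.0941]
eef_rot: [1.078, 1.289, -1.079]
contact_force: [0.1, -1.1, -0.6]
grip_width: 0.0004
```

>>> servo_tool(
  increments=[
    [[0,-0.4,0,0,0,0,1],[0,-0.8,0,0,0,0,1],[0,-1.2,0,0,0,0,1],[0,-1.5,0,0,0,0,1],[0,-1.6,0,0,0,0,1]],
  ],
)

```text
time: 8.78
position: [0.4759, -0.2718, 0.0943]
eef_rot: [1.078, 1.288, -1.079]
contact_force: [0.5, 0.3, 0.5]
grip_width: 0.0001
```

```bash
python3 avg.py 3;python3 pic.py 5; python3 lids.py pics/side_5.pkl
```

```text
t 8.9333 pos [ 0.4761 -0.2717  0.0943] sd [0.0002 0.0001 0.    ] z [0.0753 0.0753 0.0753] F [ 0.1043 -0.5277  0.1282]
[[-0.0004  0.9845  0.1756]
 [ 0.0001  0.1756 -0.9845]
 [-1.     -0.0004 -0.0001]]
along 0.01776823907614575 lat 0.0005829732015309064 tip z 0.07529876098782277
lid 1: -2:72(12) 1:72(6) 4:74(9) 7:75(9) 10:76(5) 13:76(6) 16:75(4) 19:75(5) 22:72(8) 25:69(16) 28:68(6) 31:75(3) 34:71(7) 
lid 2: -2:71(7) 1:71(4) 4:74(3) 7:75(4) 10:74(6) 13:76(2) 16:75(5) 19:76(3) 22:74(10) 25:68(15) 28:74(5) 31:74(2) 34:72(8) 
lid 3: -2:72(8) 1:72(5) 4:75(2) 7:75(5) 10:74(5) 13:75(6) 16:74(6) 19:74(5) 22:73(7) 25:69(11) 28:69(5) 31:74(3) 34:71(6) 
lid 4: -2:71(6) 1:71(5) 4:93(58) 7:83(30) 10:78(11) 13:79(15) 16:78(13) 19:78(17) 22:77(19) 25:70(28) 28:78(8) 31:80(7) 34:70(7) 
lid 5: -2:70(7) 1:71(8) 4:69(26) 7:93(37) 10:70(20) 13:69(6) 16:65(9) 19:70(6) 22:69(8) 25:69(20) 28:- 31:- 34:-
```

View pics/side_5.png

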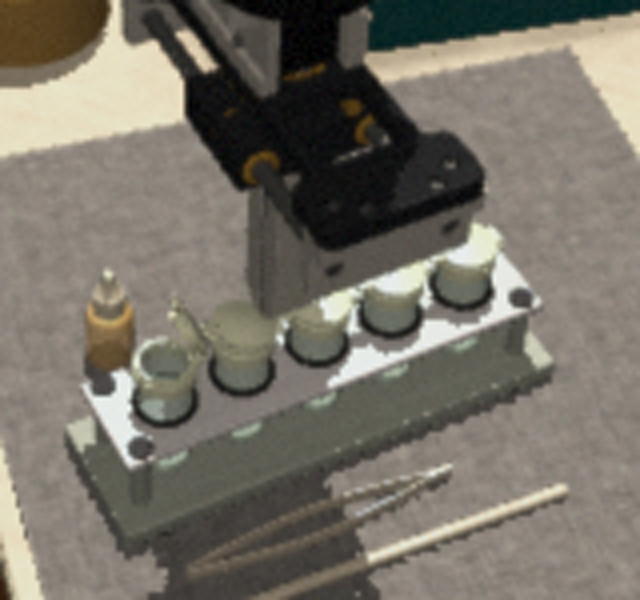

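Lids 1–3 are flush with matching profiles. Lid 4 is about 0.2 rad under the leading edge and lid 5 is untouched. Continuing.

>>> servo_tool(
  increments=[
    [[-0.02,-0.3,0,0,0,0,1],[-0.02,-0.7,0,0,0,0,1],[-0.02,-1.1,0,0,0,0,1],[-0.02,-1.5,0,0,0,0,1],[-0.02,-1.9,0,0,0,0,1]],
  ],
)

```text
time: 9.4
position: [0.4571, -0.2751, 0.0945]
eef_rot: [1.078, 1.288, -1.078]
contact_force: [-0.3, -0.4, -0.3]
grip_width: 0.0005
```

>>> servo_tool(
  increments=[
    [[0,-0.4,0,0,0,0,1],[0,-0.8,0,0,0,0,1],[0,-1.2,0,0,0,0,1],[0,-1.5,0,0,0,0,1],[0,-1.6,0,0,0,0,1]],
  ],
)

```text
time: 9.82
position: [0.4415, -0.2779, 0.0946]
eef_rot: [1.078, 1.288, -1.078]
contact_force: [0.1, -0.3, 0.5]
grip_width: 0.0004
```

```bash
python3 avg.py 3;python3 pic.py 6; python3 lids.py pics/side_6.pkl
```

```text
t 9.9667 pos [ 0.4418 -0.2778  0.0945] sd [0.0002 0.     0.    ] z [0.0755 0.0755 0.0755] F [ 0.1948 -0.1639  0.0207]
[[-0.0002  0.9845  0.1756]
 [ 0.      0.1756 -0.9845]
 [-1.     -0.0002 -0.0001]]
along 0.052670169994815955 lat 0.0006189937954168441 tip z 0.07551980833025836
lid 1: -2:72(9) 1:72(7) 4:73(10) 7:75(12) 10:76(10) 13:76(12) 16:76(13) 19:76(16) 22:74(16) 25:72(22) 28:75(8) 31:74(11) 34:72(8) 
lid 2: -2:72(8) 1:72(9) 4:74(9) 7:74(15) 10:75(11) 13:76(8) 16:76(7) 19:75(4) 22:72(11) 25:68(16) 28:74(7) 31:74(3) 34:71(8) 
lid 3: -2:71(8) 1:73(3) 4:73(5) 7:74(5) 10:75(5) 13:77(3) 16:76(3) 19:76(4) 22:74(11) 25:68(19) 28:75(2) 31:74(4) 34:72(7) 
lid 4: -2:72(7) 1:73(7) 4:73(4) 7:75(5) 10:75(5) 13:76(4) 16:75(6) 19:75(5) 22:72(6) 25:69(15) 28:74(5) 31:73(4) 34:72(7) 
lid 5: -2:72(7) 1:73(4) 4:93(74) 7:77(14) 10:79(11) 13:79(12) 16:80(15) 19:80(18) 22:79(15) 25:70(27) 28:82(8) 31:83(3) 34:-
```

View pics/side_6.png

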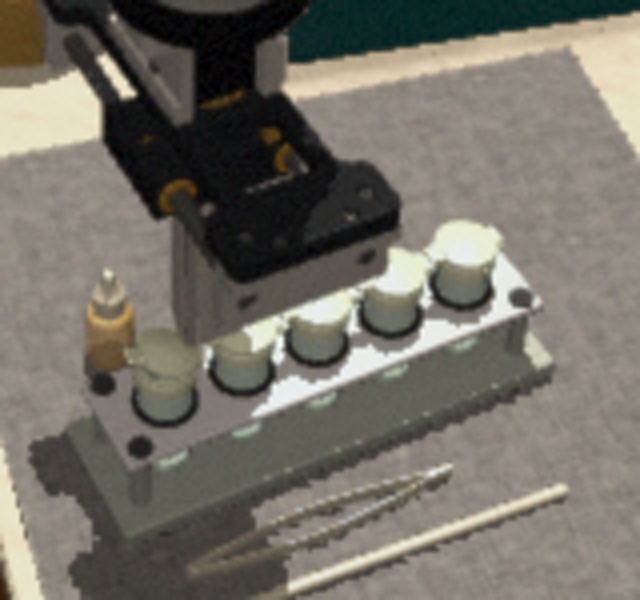

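Lids 1–4 are flush and lid 5 is about 0.3 rad open at the leading edge. Finishing the stroke past vial 5, then lifting.

>>> servo_tool(
  increments=[
    [[0,-0.3,0,0,0,0,1],[0,-0.7,0,0,0,0,1],[0,-1.1,0,0,0,0,1],[0,-1.5,0,0,0,0,1],[0,-1.9,0,0,0,0,1]],
  ],
)

```text
time: 10.43
position: [0.4227, -0.2812, 0.0944]
eef_rot: [1.078, 1.288, -1.078]
contact_force: [-0.2, -0.6, -0.2]
grip_width: 0.0001
```

>>> servo_tool(
  increments=[
    [[0,-0.4,0,0,0,0,1],[0,-0.8,0,0,0,0,1],[0,-1.2,0,0,0,0,1],[0,-1.6,0,0,0,0,1],[0,-2.0,0,0,0,0,1]],
  ],
)

```text
time: 10.85
position: [0.4032, -0.2847, 0.0945]
eef_rot: [1.078, 1.288, -1.078]
contact_force: [-0.5, -0.6, -0.3]
grip_width: 0.0003
```

>>> servo_tool(
  increments=[
    [[0,-0.4,0,0,0,0,1],[0,-0.8,0,0,0,0,1],[0,-1.2,0,0,0,0,1],[0,-1.4,0,0,0,0,1],[0,-1.4,0,0,0,0,1]],
  ],
)

```text
time: 11.27
position: [0.3892, -0.2872, 0.0945]
eef_rot: [1.078, 1.288, -1.079]
contact_force: [1.1, 0.4, -0.3]
grip_width: 0.0004
```

```bash
python3 avg.py 3;python3 pic.py 7; python3 lids.py pics/side_7.pkl
```

```text
t 11.4167 pos [ 0.39   -0.2871  0.0945] sd [0.0002 0.     0.    ] z [0.0755 0.0755 0.0755] F [-0.3685 -0.5796  0.1924]
[[ 0.0003  0.9844  0.1758]
 [-0.0001  0.1758 -0.9844]
 [-1.      0.0002  0.0001]]
along 0.10526978029561605 lat 0.0006857019160908304 tip z 0.07551948074477871
lid 1: -2:71(5) 1:73(12) 4:74(6) 7:75(15) 10:75(12) 13:75(11) 16:76(11) 19:75(18) 22:75(18) 25:69(23) 28:75(10) 31:75(7) 34:72(10) 
lid 2: -2:72(10) 1:73(9) 4:74(10) 7:74(9) 10:75(14) 13:75(10) 16:76(14) 19:75(13) 22:74(20) 25:69(19) 28:75(10) 31:76(6) 34:71(11) 
lid 3: -2:71(11) 1:73(11) 4:73(11) 7:75(11) 10:75(13) 13:76(13) 16:76(16) 19:74(12) 22:74(19) 25:69(19) 28:74(9) 31:74(10) 34:71(10) 
lid 4: -2:71(10) 1:72(8) 4:75(7) 7:74(6) 10:75(5) 13:75(3) 16:75(5) 19:74(5) 22:74(8) 25:68(18) 28:76(4) 31:74(6) 34:72(6) 
lid 5: -2:72(6) 1:73(4) 4:73(9) 7:74(5) 10:75(4) 13:76(4) 16:75(5) 19:75(6) 22:73(8) 25:69(17) 28:74(5) 31:76(3) 34:-
```

View pics/side_7.png

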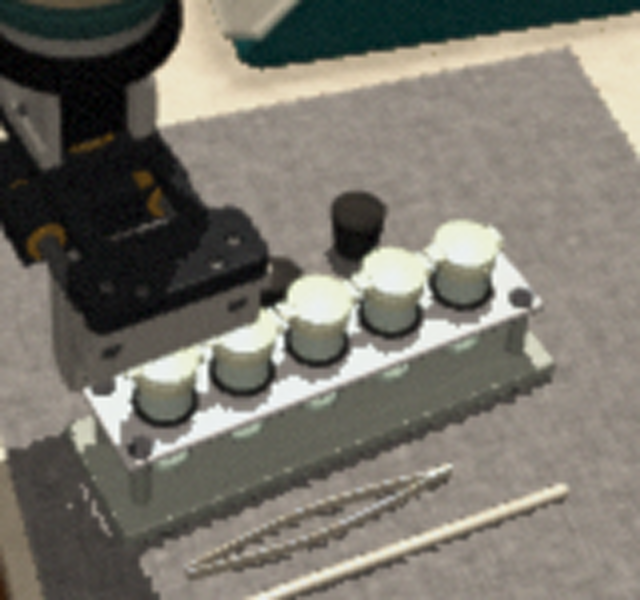

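All five lids show identical profiles, with centres at about 74 mm after bias. Lifting clear.

>>> servo_tool(
  increments=[
    [[-1.5,-0.3,0,0,0,0,1],[-4,-0.5,0,0,0,0,1],[-7,-0.5,0,0,0,0,1],[-10,-0.5,0,0,0,0,1],[-12,-0.5,0,0,0,0,1]],
  ],
)

```text
time: 11.88
position: [0.3858, -0.2883, 0.217]
eef_rot: [1.078, 1.285, -1.077]
contact_force: [1.1, 0.1, -0.4]
grip_width: 0.0004
```

>>> servo_tool(
  increments=[
    [[0,0,4,0,0,0,1],[0,0,8,0,0,0,1],[0,0,12,0,0,0,1],[0,0,12,0,0,0,1],[0,0,12,0,0,0,1]],
  ],
)

```text
time: 12.3
position: [0.4056, -0.408, 0.214]
eef_rot: [1.08, 1.286, -1.081]
contact_force: [-0.4, 1.0, -1.4]
grip_width: 0.0005
```

```bash
python3 avg.py 2;python3 pic.py 8; python3 lids.py pics/side_8.pkl; python3 - <<'E'
from h import *
from station import get_image
d=get_image("top");pickle.dump(d,open("pics/top8.pkl","wb"))
cv2.imwrite("pics/top8.png",d["frame"][:,:,::-1])
a=pickle.load(open("pics/side0.pkl","rb"));b=pickle.load(open("pics/side_8.pkl","rb"))
for n,d in (("0",a),("8",b)):
    W=cloud(d)[290:430,290:440].reshape(-1,3);W=W[np.isfinite(W[:,0])]
    P=W[(W[:,2]>.040)&(W[:,2]<.052)&(W[:,1]<-.25)]; print(n,P.mean(0),cv2.minAreaRect((P[:,:2]*1000).astype(np.float32)))
D=np.abs(a["frame"].astype(int)-b["frame"]).sum(2)>90
cv2.imwrite("pics/diff8.png",(D*255).astype(np.uint8))
E
```

```text
t 12.4 pos [ 0.4058 -0.4053  0.2139] sd [0.0001 0.0006 0.    ] z [0.1949 0.195 ] F [-0.4491 -0.1481 -0.0016]
[[-0.0008  0.9844  0.1758]
 [ 0.0016  0.1758 -0.9844]
 [-1.     -0.0005 -0.0017]]
along 0.11036485137862417 lat 0.11977293653553174 tip z 0.1949055081206727
lid 1: -2:73(11) 1:72(6) 4:73(11) 7:75(11) 10:75(10) 13:76(8) 16:- 19:- 22:- 25:- 28:- 31:- 34:- 
lid 2: -2:- 1:- 4:- 7:- 10:- 13:- 16:- 19:- 22:- 25:- 28:- 31:- 34:- 
lid 3: -2:- 1:- 4:- 7:- 10:- 13:- 16:- 19:- 22:- 25:- 28:- 31:- 34:- 
lid 4: -2:- 1:- 4:- 7:- 10:- 13:- 16:- 19:- 22:- 25:- 28:- 31:- 34:- 
lid 5: -2:- 1:- 4:- 7:74(3) 10:75(8) 13:75(13) 16:76(14) 19:76(16) 22:75(19) 25:73(24) 28:76(8) 31:75(8) 34:- 
0 [ 0.48345951 -0.28231518  0.04653692] ((494.4072265625, -272.0073547363281), (200.53135681152344, 50.33235549926758), 8.93912124633789)
8 [ 0.47807384 -0.28603479  0.04613225] ((495.2403259277344, -272.7693786621094), (201.4774932861328, 48.88935470581055), 8.921730041503906)
```

View pics/side_8.png

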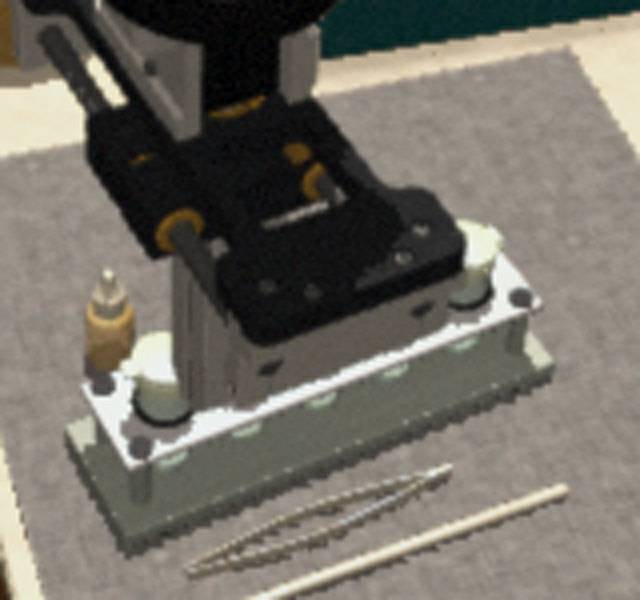

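View pics/top8.png

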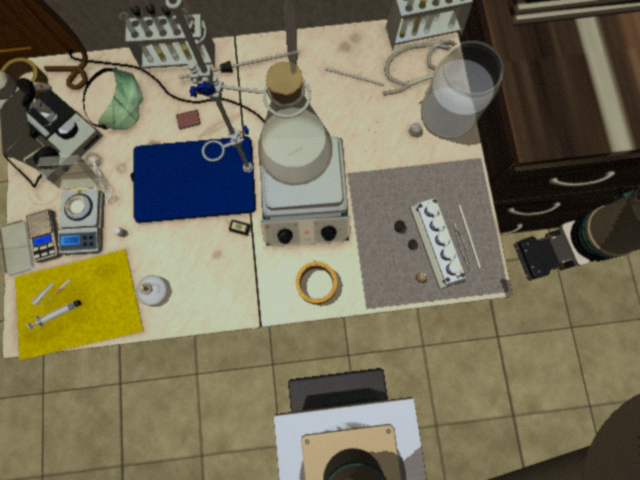

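View pics/diff8.png

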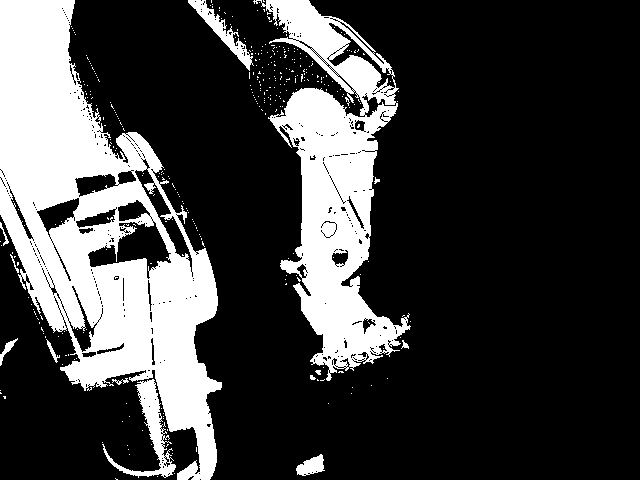

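The top view is clear: five closed lids at (430,208) to (450,268), with the rack, rod, tweezers, stoppers and bottle where they were. A last top-view height check, then I'll hand in.

```bash
python3 lids.py pics/top8.pkl; python3 - <<'E'
from h import *
for n in ("top0","top8"):
    W=cloud(pickle.load(open(f"pics/{n}.pkl","rb")))[180:300,380:500].reshape(-1,3); W=W[np.isfinite(W[:,0])]
    P=W[(W[:,2]>.040)&(W[:,2]<.052)&(W[:,1]<-.225)]; print(n,cv2.minAreaRect((P[:,:2]*1000).astype(np.float32)), "max z",W[:,2].max())
E
python3 -c "
from station import manip; print(manip.hand_in())"
```

```text
lid 1: -2:70(4) 1:71(6) 4:71(7) 7:73(10) 10:75(11) 13:74(9) 16:73(9) 19:73(10) 22:73(9) 25:73(12) 28:70(5) 31:73(7) 34:73(4) 
lid 2: -2:73(4) 1:70(6) 4:71(9) 7:72(10) 10:73(8) 13:74(11) 16:72(11) 19:72(7) 22:73(11) 25:71(12) 28:73(8) 31:73(6) 34:73(5) 
lid 3: -2:73(5) 1:69(8) 4:70(8) 7:72(10) 10:73(9) 13:74(9) 16:73(14) 19:74(8) 22:73(13) 25:71(10) 28:73(8) 31:72(4) 34:70(5) 
lid 4: -2:70(5) 1:70(8) 4:71(8) 7:73(10) 10:73(11) 13:73(10) 16:75(11) 19:73(10) 22:74(13) 25:73(10) 28:73(9) 31:75(5) 34:71(5) 
lid 5: -2:71(5) 1:70(7) 4:71(10) 7:72(10) 10:73(10) 13:74(12) 16:74(10) 19:73(11) 22:74(13) 25:73(12) 28:73(6) 31:72(7) 34:72(2) 
top0 ((492.40179443359375, -267.66168212890625), (199.505859375, 49.14051818847656), 10.780094146728516) max z 0.10506511058602844
top8 ((492.4798583984375, -267.82781982421875), (199.8821563720703, 49.599212646484375), 10.531022071838379) max z 0.07835357615688752
the job is handed in; nothing more can be done
None
```

I shut all five lids in order, 1 to 5, with one slow stroke of the closed fingertips about 1.5 mm above the shut-lid height, then lifted clear. I handed the job in; it gives no verdict. I handed in at about 12.5 s on the robot's clock, against the 48 s limit.

**Checks during the stroke:** I paused between vials. At each pause the lid just passed lay flush and the next one was still roughly 0.2–0.3 rad open. Every force reading I took was under about 2 N.

**Last checks:**
- **Lids:** lid centres are at about 73–75 mm in both views, and nothing near the rack stands above 78 mm. I estimate each lid is within about 0.06 rad of shut.
- **Rack:** it moved less than about 1 mm, which is within measurement noise.
- **Other things:** none look moved from where they stood at the start.

**Disagreements:**
- **Camera views:** the side and top views differ by 4–7 mm in plan and about 2 mm in height, so I averaged the plan positions and set the stroke height from the robot's own readings. One first reading differed by about 1 mm because the arm had not settled; I re-measured before touching anything.
- **Side view at the end:** the gripper hid lids 2–4 from the last side picture. Those were confirmed from the one before it and from the clear top view.

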